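# Bring the tall spice jar to the front of the carousel and hold it there

## Task

Take the spice carousel by the wooden grip at its centre and turn it until the tall, narrow-necked jar stands right behind the steel pointer that sticks out of the base at the front. The carousel springs back when let go, so finish with the grip still firmly in the fingers, holding the carousel still there. Do not touch the jars, keep all of them upright in their pockets, and leave the other things on the counter where they are.

Things in the scene. Friction and masses are not known exactly. Their poses are not given: they have to be found in the camera images.
- base: fixed dark steel foot of the carousel, a disc 224 mm wide and 28 mm high, mostly hidden under the tray. Origin: centre of its underside on the counter, on the upright turning axis; z up. A flat steel pointer 16 mm wide with a diamond tip lies on the counter and sticks out from under the tray along the base's own -x axis, roughly towards the robot; its tip is 182 mm from the turning axis.
- carousel: steel tray, 252 mm wide, 8 mm thick. Origin: centre of its underside, on the turning axis, 30 mm above the counter; z up. Six pockets (rings 16 mm high, 55 mm inside), 60 degrees apart, 85 mm from the axis, one on its own -x axis. Turns to 1.9 rad either way from its start; a spring (0.1 N m per rad) returns it when let go. The tall jar starts 0.65 to 1.45 rad to either side of the pointer.
- handle: wooden grip, an upright flat bar at the centre of the tray on a 16 mm steel post, turning with the tray. 60 mm long along its own x, 14 mm thick along its own y, 45 mm high. Origin: centre of its underside, on the turning axis, 145 mm above the counter; its top is at 190 mm, higher than every jar. Axes parallel to the tray's.
- tall_jar: the one tall glass jar: round, 52 mm in diameter, drawn in to a narrow neck with a 32 mm aluminium screw cap, 100 mm high with its cap; it stands loose with 1 to 2 mm of play in a carousel pocket, foot 38 mm and top 138 mm above the counter; origin at the centre of its underside
- jar_a: a squat round glass jar, 52 mm in diameter and 58 mm high with its wide aluminium cap, standing loose in a carousel pocket; origin at the centre of its underside
- jar_b: a squat round glass jar, 52 mm in diameter and 58 mm high with its wide aluminium cap, standing loose in a carousel pocket; origin at the centre of its underside
- jar_c: a squat round glass jar, 52 mm in diameter and 58 mm high with its wide aluminium cap, standing loose in a carousel pocket; origin at the centre of its underside
- jar_d: a squat round glass jar, 52 mm in diameter and 58 mm high with its wide aluminium cap, standing loose in a carousel pocket; origin at the centre of its underside
- plates: bystander: two stacked steel plates, 210 mm in diameter, 28 mm high together; origin at the centre of the underside
- container: bystander: closed yellow plastic container with flip-top lid, about 106 x 136 x 103 mm; origin at the centre of the underside
- spoon: bystander: wooden spoon 260 mm long lying beyond the carousel; its own x axis runs along it; origin under its middle
- tawa: bystander: flat iron dosa tawa, 260 mm in diameter, with a bar handle reaching 277 mm from the centre along its own -x; origin at the centre of the pan's underside
Not all that is in view belongs to the job. What is shaped like the jar_c but purple or red is not meant.

How it is judged:
By the outcome, as a careful person would: the job done as asked, in the order asked, and still so for the second after the job is handed in, while the arm keeps its last pose, push and grip.
It also fails if it takes over 32 s, if anything falls off the work surface, if the arm or the gripper's body presses on something with over 40 N, if the wrist force passes 120 N, or if a joint passes its speed limit or range.

## Robot

A 7-joint arm with a two-finger parallel gripper is mounted at the origin on the work surface. World frame = base frame: x ahead of the robot, y to its left, z up, the work surface at z = 0. Lengths are in m, angles in rad, forces in N, time in s.
With the tool pointing down it reaches from about 0.4 to 0.875 m from the base axis. Payload 6.5 kg.
Tool frame: the origin (TCP) lies midway between the tips of the shut fingers; the grasp point (between the pads) lies 19 mm behind it; z points along the fingers, y is the line along which they close (so a half turn about z gives the same grasp; the last joint's range is limited). The gripper opens to 88 mm and grips with 3 to 60 N. Pads are 18 mm wide; open, the fingers measure 123 mm over their backs; the gripper's body (75 mm by 187 mm) begins 45 mm behind the grasp point.
Start: joints at [-1.317, 0.536, -0.004, 1.538, 0.003, 1.067, -0.071], TCP at [0.204, 0.617, 0.239] pointing down, gripper open.
Joint ranges: [-2.7, 2.7], [-0.37, 2.16], [-1.27, 1.26], [0.24, 2.4], [-1.31, 4.45], [0.19, 1.91], [-2.76, 2.76]. Speed limits (rad/s): [2.39, 2.39, 3.14, 3.14, 3.14, 3.14, 3.14].

## Interface

Orientations are given as a unit quaternion [x, y, z, w].
In Python, from rig import manip gives the robot as it stands.
- The arm moves only by the tool apply_moves, never from a script. Its argument "increments" is a list of rows, each a list of 7 numbers: the turn, a rotation vector about the tool's x, y, z each as a share of pi rad, from -1 to 1, then the shift along the tool's x, y, z each as a share of 500 mm, from -1 to 1, then the opening, from -1 (shut) to 1 (fully open). In form: [[rx, ry, rz, x, y, z, jaw], ...]. A call has 1 to 5 rows; each row is the pose to reach, as a shift and turn from the pose commanded when the call began, along the tool's axes at that moment, turning the shorter way round; what a row does not reach only later rows make up. A row lasts 1/8 s, in which the tool goes at most 62.5 mm and 10.7 degrees, less where a joint would pass 70% of its speed; a pose out of reach is approached as far as the arm can. A call with a number of a shift or a turn outside -1 to 1 is refused whole. A call with a gripper value outside its range is refused whole. The fingers move at their own pace and stop on an object; the grip force is fixed at half the most. Time passes only in rows, so rows that repeat a pose let the fingers close. It gives the time, the measured TCP pose, the force, the opening and the grip force at its end, in the units of the state.
- manip.sense(): the state, without advancing time (a new reading comes with each control period).
- manip.read_camera(name): name is "scene" or "top" or "wrist"; returns a dict with "img" (400x640x3 uint8, red, green, blue), "intrinsics" (3x3 intrinsics, pixels), "rvec" (rotation vector, rad) and "tvec" (3), from world to camera coordinates, as OpenCV has them; the wrist camera has in their place "tool_from_camera" (4x4, takes a point from camera to tool coordinates, whose origin is the TCP and whose axes are the flange's). Camera axes: x right, y down, z forward; pixel columns grow to the right and rows downward; lengths in m; the calibration is good to about 2 mm. A picture is of the moment at which its call begins: read the wrist's pose just before it. There is no depth.
- manip.job_done(): hands the job in; it is judged then, once.
Trained networks look in a picture, given as the dict that the camera call returned (one of the last four; its "shot" number tells which), for a name from the list of things; names that differ only in an ending like _2 or _b are one class to them, and where a whole thing is asked for, a point or a joint stands for the part that bears it (a point fixed in the world has none). Each returns a list of dicts, best first, with "conf" (0 to 1); they miss things now and then, are a little off and sometimes report something else, mostly with a low value. They report only what shows in the picture. A call takes as long as a camera call. They do not tell look-alikes from the thing itself.
- manip.masks_of(picture, target): "region" (400x640 bool, what is visible of it) and "centre" ([column, row] in pixels, amid what is visible of it).
The state is a dict: "t": time; "joint_positions": joint angles; "qd": joint speeds; "tau": joint torques, N m; "eef_pos": TCP position; "tool_rot": TCP orientation; "contact_force": force on the tool from outside, world axes, zero at the start; "torque": the same for the moment, N m; "gripper_width": finger opening in m; "grip_force": force on a finger pad.
Only numpy, scipy, OpenCV 4.12 (cv2) and the standard library are available. Lean on these libraries where they do the work, as an engineer would, in place of code of your own. Each camera call takes 0.05 s, during which the arm holds its last target. There are 200 camera calls.

## Working session

There is one attempt and no reset: what is moved stays moved. The work goes in short steps, Python scripts to look and compute and a tool call to move; the robot and the scene stay as the last step left them, time stands still between calls to the robot, and variables do not carry over. Pictures are saved under pics/ and viewed, at most 10 in all, crops included, and the job is handed in when it is done.

Besides the shell and the picture viewer there is one more tool, called after "Request:" by a JSON object that holds its "name" and its "arguments". apply_moves: Moves the arm, as the interface text tells. Its arguments: {"type":"object","properties":{"increments":{"type":"array"}},"required":["increments"]}

```bash
mkdir -p pics; cat > h.py <<'E'
import numpy as np, cv2
from scipy.spatial.transform import Rotation as R
from rig import manip
def P(c):
    return c["intrinsics"], R.from_rotvec(np.ravel(c["rvec"])).as_matrix(), np.ravel(c["tvec"])
def ray(c,px,z):
    K,Rm,t=P(c); d=Rm.T@np.linalg.solve(K,[px[0],px[1],1]); o=-Rm.T@t
    return o+d*(z-o[2])/d[2]
def proj(c,p):
    K,Rm,t=P(c); q=K@(Rm@np.array(p)+t); return q[:2]/q[2]
def save(n,im): cv2.imwrite("pics/"+n,im[...,::-1])
E
python3 - <<'E'
from h import *
a=manip.read_camera("top"); b=manip.read_camera("scene")
save("top.png",a["img"]); save("scene.png",b["img"])
for c,n in((a,"top"),(b,"scene")):
    for t,z in (("base",0.0),("carousel",.034),("handle",.19),("tall_jar",.138)):
        for m in manip.masks_of(c,t)[:2]:
            ys,xs=np.nonzero(m["region"]);print(n,t,round(m["conf"],2),np.round(m["centre"]),[xs.min(),xs.max(),ys.min(),ys.max()],np.round(ray(c,m["centre"],z),3))
s=manip.sense();print(s["t"],s["eef_pos"],s["tool_rot"],s["gripper_width"])
E
```

```text
top base 0.48 [372. 261.] [np.int64(368), np.int64(378), np.int64(251), np.int64(269)] [ 0.384 -0.13   0.   ]
top carousel 0.86 [362. 207.] [np.int64(324), np.int64(408), np.int64(168), np.int64(251)] [ 0.54  -0.097  0.034]
top handle 0.65 [373. 202.] [np.int64(367), np.int64(374), np.int64(190), np.int64(212)] [ 0.528 -0.116  0.19 ]
top tall_jar 0.62 [339. 224.] [np.int64(333), np.int64(352), np.int64(212), np.int64(234)] [ 0.476 -0.029  0.138]
scene base 0.75 [299. 268.] [np.int64(254), np.int64(329), np.int64(224), np.int64(273)] [ 0.59  -0.181  0.   ]
scene base 0.19 [235. 351.] [np.int64(176), np.int64(295), np.int64(299), np.int64(399)] [ 0.65  -0.469  0.   ]
scene carousel 0.85 [302. 238.] [np.int64(257), np.int64(340), np.int64(193), np.int64(269)] [ 0.539 -0.106  0.034]
scene handle 0.76 [300. 203.] [np.int64(289), np.int64(308), np.int64(193), np.int64(212)] [ 0.561 -0.134  0.19 ]
scene tall_jar 0.72 [301. 212.] [np.int64(299), np.int64(310), np.int64(191), np.int64(220)] [ 0.542 -0.112  0.138]
0.5 [0.20433322 0.6170091  0.23870233] [ 1.59194197e-01  9.87247288e-01 -2.15840594e-05  1.94711959e-05] 0.08796804932851326
```

View pics/top.png

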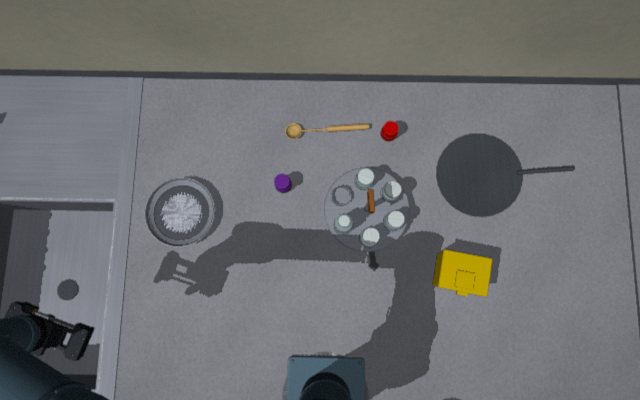

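View pics/scene.png

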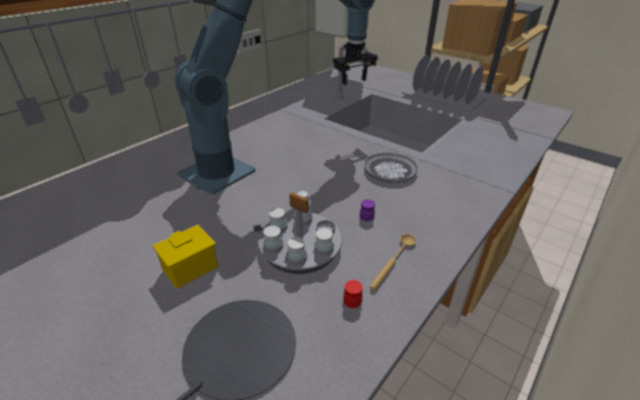

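The top view shows the carousel at about (366,208), the grip at (371,202) and the pointer tip at (373,264). The jars are at (365,178), (393,190), (397,220), (371,237) and (343,223), and the pocket at (344,195) is empty. The purple jar (283,183) and the red jar (390,131) stand off the tray, so they are not meant. For the tall jar, (343,223) fits best because its cap is smaller and leans out. I'll confirm that in an enlarged crop.

```bash
python3 - <<'E'
from h import *
a=manip.read_camera("top"); b=manip.read_camera("scene")
x=cv2.resize(a["img"][155:280,310:425],None,fx=3.4,fy=3.4,interpolation=2); y=cv2.resize(b["img"][180:280,245:345],None,fx=3.8,fy=3.8,interpolation=2)
H=425;f=np.zeros((H,x.shape[1]+y.shape[1],3),np.uint8);f[:x.shape[0],:x.shape[1]]=x[:H];f[:y.shape[0],x.shape[1]:]=y
save("crop.png",f)
# tray fit: project a disc rim and compare with mask contours in both views
from scipy.optimize import least_squares
M=[(c,manip.masks_of(c,"carousel")[0]["region"].astype(np.uint8)) for c in(a,b)]
th=np.linspace(0,2*np.pi,120)
def res(p):
    r=[]
    for c,m in M:
        pts=np.array([proj(c,[p[0]+.126*np.cos(t),p[1]+.126*np.sin(t),.034]) for t in th])
        d=dts[id(c)]
        v=cv2.remap(d,pts[:,0].astype(np.float32),pts[:,1].astype(np.float32),1)
        r+=list(v.ravel())
    return np.array(r)
dts={}
for c,m in M:
    cs,_=cv2.findContours(m,cv2.RETR_EXTERNAL,cv2.CHAIN_APPROX_NONE); h=cv2.convexHull(max(cs,key=len))
    e=np.full((400,640),255,np.uint8); cv2.drawContours(e,[max(cs,key=len)],-1,0,1)
    dts[id(c)]=cv2.distanceTransform(e,2,5)
s=least_squares(res,[.54,-.1],loss="soft_l1",diff_step=1e-3);print("axis",s.x,np.abs(s.fun).mean())
for k in (0,1):
    c=M[k][0]
    print([np.round(ray(c,m["centre"],.0),3) for m in manip.masks_of(c,"base")[:1]])
    print("axis px z=.19",proj(c,[*s.x,.19]))
for px in [(365,178),(393,190),(397,220),(371,237)]: 
    v=ray(a,px,.096)[:2]-s.x; print(px,np.hypot(*v),np.degrees(np.arctan2(v[1],v[0])))
v=ray(a,(344,195),.05)[:2]-s.x;print("empty",np.hypot(*v),np.degrees(np.arctan2(v[1],v[0])))
v=ray(a,(343,223),.138)[:2]-s.x;print("tall",np.hypot(*v),np.degrees(np.arctan2(v[1],v[0])))
v=ray(a,(374,266),0)[:2]-s.x;print("ptr",np.hypot(*v),np.degrees(np.arctan2(v[1],v[0])))
m=manip.masks_of(a,"handle")[0]["region"];q=np.argwhere(m)[:,::-1]
w=np.array([ray(a,p,.18)[:2] for p in q]);print("handle",w.mean(0));u=np.linalg.svd(w-w.mean(0))[2][0];print(np.degrees(np.arctan2(u[1],u[0])))
E
```

```text
Traceback (most recent call last):
IndexError: list index out of range
```

View pics/crop.png

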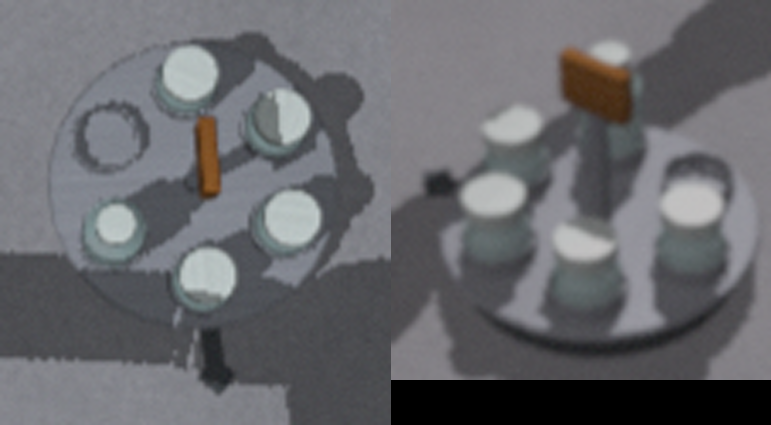

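The crop confirms it. The jar at crop (117,224), which is px (344,220), has the small cap and narrow neck, and in the scene view it rises well above the others behind the grip. The other four are squat.

```bash
cat > geo.py <<'E'
from h import *
from scipy.optimize import least_squares
a=manip.read_camera("top")
cp=lambda X,Y:((X+.5)/3.4-.5+310,(Y+.5)/3.4-.5+155)
rim=[ray(a,cp(*q),.038)[:2] for q in [(49,181),(335,181),(192,38),(192,325)]]
print("rim",np.round(rim,3), "ctr",(np.mean([r[0] for r in rim[2:]]),np.mean([r[1] for r in rim[:2]])))
J=[((190,73),.096),((283,118),.096),((292,219),.096),((208,276),.096),((117,224),.138),((112,136),.054)]
W=np.array([ray(a,cp(*p),z)[:2] for p,z in J])
k=np.array([0,-1,-2,-3,-4,1])
f=lambda p:(W-(p[:2]+.085*np.c_[np.cos(p[2]+k*np.pi/3),np.sin(p[2]+k*np.pi/3)])).ravel()
s=least_squares(f,[.54,-.1,0]);print("fit",s.x[:2],np.degrees(s.x[2]),np.round(s.fun.reshape(-1,2),4))
c=s.x[:2]
tip=ray(a,cp(219,388),.003)[:2];v=tip-c;ap=np.degrees(np.arctan2(v[1],v[0]));print("ptr",np.hypot(*v),ap)
at=np.degrees(s.x[2])-240;print("tall",at,"turn",(ap-at+180)%360-180)
h=[ray(a,cp(*q),.19) for q in [(206,117),(211,195)]];v=h[0]-h[1];print("handle",h,np.hypot(*v[:2]),np.degrees(np.arctan2(v[1],v[0])))
st=manip.sense();print(st["t"])
E
python3 geo.py
```

```text
rim [[ 0.534  0.014]
 [ 0.539 -0.233]
 [ 0.663 -0.109]
 [ 0.412 -0.11 ]] ctr (np.float64(0.5378311025022607), np.float64(-0.10968024349556393))
fit [ 0.53382308 -0.11174369] 4.4241472208187895 [[-0.      0.0022]
 [-0.0003  0.0016]
 [ 0.      0.0013]
 [-0.0001  0.    ]
 [-0.0007 -0.0004]
 [ 0.0011 -0.0047]]
ptr 0.17490813829999083 -171.79918287058092
tall -235.57585277918122 turn 63.7766699086003
handle [array([ 0.56267239, -0.10769651,  0.19      ]), array([ 0.50206769, -0.11162227,  0.19      ])] 0.06073171022056741 3.706243761472897
0.75
```

```bash
cat > go.py <<'E'
import sys
from h import *
# target x y z yaw(deg of tool y), tool straight down
x,y,z,yw=map(float,sys.argv[1:5])
s=manip.sense();R0=R.from_quat(s["tool_rot"]);p=np.array(s["eef_pos"])
t=np.radians(yw);Y=np.array([np.cos(t),np.sin(t),0]);Z=np.array([0,0,-1.]);Rt=R.from_matrix(np.c_[np.cross(Y,Z),Y,Z])
cy=R0.as_matrix()[:,1]
print("t",s["t"],"pos",np.round(p,4),"yaw",np.degrees(np.arctan2(cy[1],cy[0])).round(2),"F",np.round(s["contact_force"],1),"w",s["gripper_width"],s["grip_force"],"q",np.round(s["joint_positions"],2))
print("row",np.round((R0.inv()*Rt).as_rotvec()/np.pi,4),np.round(R0.inv().apply(np.array([x,y,z])-p)/.5,4))
E
python3 go.py .36 .27 .26 20
```

```text
t 0.75 pos [0.2043 0.617  0.2387] yaw 71.68 F [ 1.1 -0.1 -1.3] w 0.08801534815908389 0.0 q [-1.32  0.54 -0.    1.54  0.    1.07 -0.07]
row [-0.      0.      0.2871] [-0.5137 -0.561  -0.0426]
```

Request:
{"name": "apply_moves", "arguments": {"increments": [[0, 0, 0.287, -0.514, -0.561, -0.043, 1], [0, 0, 0.287, -0.514, -0.561, -0.043, 1], [0, 0, 0.287, -0.514, -0.561, -0.043, 1], [0, 0, 0.287, -0.514, -0.561, -0.043, 1], [0, 0, 0.287, -0.514, -0.561, -0.043, 1]]}}

```text
t: 1.38
eef_pos: [0.3328, 0.3306, 0.2568]
tool_rot: [0.576, 0.818, 0.001, -0.0]
contact_force: [0.9, -0.0, 0.5]
gripper_width: 0.0882
grip_force: 0.0
```

```bash
python3 go.py .49 -.01 .26 -35
```

```text
t 1.375 pos [0.3328 0.3306 0.2568] yaw 19.71 F [ 0.9 -0.   0.5] w 0.0881591431263964 0.0 q [-1.11  0.2   0.26  1.99 -0.06  0.95 -0.47]
row [ 1.00e-04 -3.00e-04  3.04e-01] [-0.7473  0.0661 -0.0069]
```

Request:
{"name": "apply_moves", "arguments": {"increments": [[0, 0, 0.3, -0.747, 0.066, -0.007, 1], [0, 0, 0.3, -0.747, 0.066, -0.007, 1], [0, 0, 0.3, -0.747, 0.066, -0.007, 1], [0, 0, 0.3, -0.747, 0.066, -0.007, 1], [0, 0, 0.3, -0.747, 0.066, -0.007, 1]]}}

```text
t: 2.0
eef_pos: [0.4653, 0.0477, 0.2598]
tool_rot: [0.883, 0.469, 0.001, -0.0]
contact_force: [0.7, 0.8, -0.5]
gripper_width: 0.0883
grip_force: 0.0
```

```bash
python3 go.py .515 -.105 .265 -86
```

```text
t 2.0 pos [0.4653 0.0477 0.2598] yaw -34.02 F [ 0.7  0.8 -0.5] w 0.08828873878876993 0.0 q [-0.73  0.22  0.61  2.01 -0.15  0.96 -0.63]
row [-1.000e-04 -5.000e-04  2.888e-01] [-0.1975  0.2533 -0.0106]
```

Request:
{"name": "apply_moves", "arguments": {"increments": [[0, 0, 0.289, -0.198, 0.253, -0.011, 1], [0, 0, 0.289, -0.198, 0.253, -0.011, 1], [0, 0, 0.289, -0.198, 0.253, -0.011, 1], [0, 0, 0.289, -0.198, 0.253, -0.011, 1], [0, 0, 0.289, -0.198, 0.253, -0.011, 1]]}}

```text
t: 2.62
eef_pos: [0.5149, -0.1038, 0.2648]
tool_rot: [0.999, 0.034, 0.0, 0.0]
contact_force: [0.1, 0.7, 0.3]
gripper_width: 0.0884
grip_force: 0.0
```

```bash
python3 go.py .535 -.111 .265 -86; python3 - <<'E'
from h import *
s=manip.sense();w=manip.read_camera("wrist");T=np.array(w["tool_from_camera"]);K=w["intrinsics"]
Rt=R.from_quat(s["tool_rot"]).as_matrix();o=Rt@T[:3,3]+s["eef_pos"]
def wp(p):
    q=K@(T[:3,:3].T@(Rt.T@(np.array(p)-s["eef_pos"])-T[:3,3])); return q[:2]/q[2]
im=w["img"].copy()
for p in [(.535,-.111,.19),(.565,-.109,.19),(.505,-.113,.19),(.355,-.136,.003)]:
    u=wp(p);print(np.round(u));cv2.circle(im,tuple(int(v) for v in np.clip(u,-99,999)),3,(255,0,255),1)
save("w1.png",im);print(o)
E
```

```text
t 2.625 pos [ 0.5149 -0.1038  0.2648] yaw -86.1 F [0.1 0.7 0.3] w 0.08841494702845232 0.0 q [-0.55  0.38  0.86  1.88 -0.34  1.03 -1.06]
row [ 0.     -0.0001 -0.0005] [ 0.0391  0.0171 -0.0003]
[335. 187.]
[335. 143.]
[334. 229.]
[338. 277.]
[ 0.59870515 -0.09847656  0.41118518]
```

View pics/w1.png

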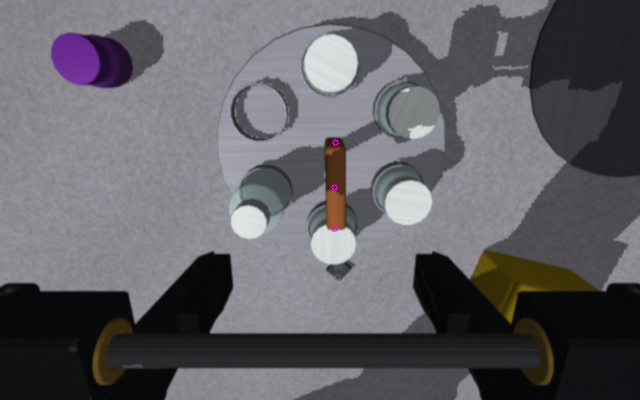

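The wrist view agrees with the estimate. The grip runs from (335,140) to (336,228), the tall jar's cap is at (249,222), and the pointer's diamond is at (341,269) with its tip near (340,279). I'll refit from this view.

```bash
cat > wr.py <<'E'
from h import *
from scipy.optimize import least_squares
s=manip.sense();w=manip.read_camera("wrist");T=np.array(w["tool_from_camera"]);K=w["intrinsics"]
Rt=R.from_quat(s["tool_rot"]).as_matrix();o=Rt@T[:3,3]+s["eef_pos"]
def wr(px,z):
    d=Rt@T[:3,:3]@np.linalg.solve(K,[px[0],px[1],1]);return (o+d*(z-o[2])/d[2])[:2]
J=[((331,64),.096),((414,112),.096),((409,203),.096),((334,243.5),.096),((249,222),.138),((263,109),.054)]
W=np.array([wr(p,z) for p,z in J]);k=np.array([0,-1,-2,-3,-4,1])
f=lambda p:(W-(p[:2]+.085*np.c_[np.cos(p[2]+k*np.pi/3),np.sin(p[2]+k*np.pi/3)])).ravel()
r=least_squares(f,[.54,-.1,0]);c=r.x[:2];print("fit",c,np.degrees(r.x[2]),np.round(r.fun.reshape(-1,2),4))
for nm,q in (("tip",(340,279)),("mid",(341,269))):
    v=wr(q,.003)-c;print(nm,wr(q,.003),np.hypot(*v),np.degrees(np.arctan2(v[1],v[0])))
rim=[wr(q,.038) for q in [(217,138),(446,138),(333,25)]];print("rim",rim)
h=[wr(q,.19) for q in [(335.5,139),(336,229)]];v=h[0]-h[1];print("handle",h,np.mean(h,0),np.degrees(np.arctan2(v[1],v[0])))
save("w1c.png",cv2.resize(w["img"][120:290,220:420],None,fx=3.5,fy=3.5,interpolation=2))
E
python3 wr.py
```

```text
fit [ 0.53389512 -0.11286458] 4.348456527895423 [[-0.0014  0.0018]
 [ 0.0004  0.0017]
 [-0.0003  0.0002]
 [-0.0002 -0.0003]
 [-0.0013  0.0003]
 [ 0.0027 -0.0037]]
tip [ 0.35206545 -0.13794591] 0.1835513686634853 -172.14626078777667
mid [ 0.36752977 -0.13806891] 0.16826374734428387 -171.3852050900351
rim [array([0.53877885, 0.01211004]), array([ 0.55437328, -0.23523196]), array([ 0.65612063, -0.10518108])]
handle [array([ 0.56737724, -0.10883026]), array([ 0.50490271, -0.11388575])] [ 0.53613997 -0.11135801] 4.6263476935055605
```

View pics/w1c.png

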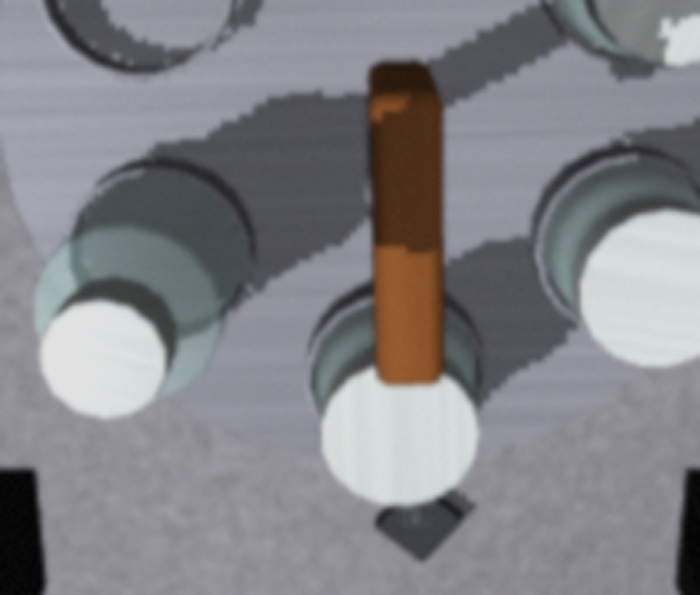

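```bash
python3 go.py .5345 -.1117 .150 -85.6
```

```text
t 2.725 pos [ 0.5149 -0.1032  0.2647] yaw -85.78 F [ 0.5  0.1 -0.2] w 0.08810311573702094 0.0 q [-0.56  0.38  0.86  1.88 -0.34  1.03 -1.06]
row [ 0.0001  0.     -0.001 ] [0.0379 0.0198 0.2294]
```

Align above the grip first, then go down.

Request:
{"name": "apply_moves", "arguments": {"increments": [[0, 0, -0.001, 0.038, 0.02, 0, 1], [0, 0, -0.001, 0.038, 0.02, 0.06, 1], [0, 0, -0.001, 0.038, 0.02, 0.14, 1], [0, 0, -0.001, 0.038, 0.02, 0.2, 1], [0, 0, -0.001, 0.038, 0.02, 0.229, 1]]}}

```text
t: 3.35
eef_pos: [0.5339, -0.1113, 0.149]
tool_rot: [0.999, 0.041, -0.001, -0.0]
contact_force: [0.1, -0.3, 0.5]
gripper_width: 0.0878
grip_force: 0.0
```

```bash
python3 go.py .5345 -.1117 .150 -85.6
```

```text
t 3.35 pos [ 0.5339 -0.1113  0.149 ] yaw -85.36 F [ 0.1 -0.3  0.5] w 0.08784702405900977 0.0 q [-0.41  0.58  0.72  1.92 -0.51  0.83 -0.91]
row [-0.0002  0.0006  0.0013] [ 0.0012  0.0008 -0.0021]
```

Close.

Request:
{"name": "apply_moves", "arguments": {"increments": [[0, 0, 0, 0, 0, 0, -1], [0, 0, 0, 0, 0, 0, -1], [0, 0, 0, 0, 0, 0, -1], [0, 0, 0, 0, 0, 0, -1], [0, 0, 0, 0, 0, 0, -1]]}}

```text
t: 3.98
eef_pos: [0.5347, -0.1117, 0.1506]
tool_rot: [0.999, 0.039, 0.0, -0.0]
contact_force: [-0.9, 0.5, 1.1]
gripper_width: 0.04
grip_force: 0.0
```

```bash
python3 go.py .5345 -.1117 .150 -21.9;python3 -c "
from h import *
print(manip.sense()['torque'])"
```

```text
t 3.975 pos [ 0.5347 -0.1117  0.1506] yaw -85.53 F [-0.9  0.5  1.1] w 0.039952635967330626 0.0 q [-0.41  0.58  0.72  1.92 -0.51  0.83 -0.91]
row [ 1.000e-04 -1.000e-04 -3.535e-01] [-0.0004 -0.      0.0011]
[0.02573194 0.16114367 0.05200885]
```

Request:
{"name": "apply_moves", "arguments": {"increments": [[0, 0, 0, 0, 0, 0, -1], [0, 0, 0, 0, 0, 0, -1], [0, 0, 0, 0, 0, 0, -1], [0, 0, 0, 0, 0, 0, -1], [0, 0, 0, 0, 0, 0, -1]]}}

```text
t: 4.6
eef_pos: [0.5345, -0.1113, 0.1503]
tool_rot: [0.999, 0.039, -0.0, -0.0]
contact_force: [-0.5, 2.4, 1.9]
gripper_width: 0.0135
grip_force: 30.0
```

```bash
python3 go.py .5345 -.1117 .150 -21.9
```

```text
t 4.6 pos [ 0.5345 -0.1113  0.1503] yaw -85.52 F [-0.5  2.4  1.9] w 0.013548817919265248 29.969100994057953 q [-0.41  0.58  0.72  1.92 -0.51  0.84 -0.91]
row [-2.000e-04 -1.000e-04 -3.534e-01] [-0.      0.0008  0.0005]
```

Request:
{"name": "apply_moves", "arguments": {"increments": [[0, 0, -0.015, 0, 0, 0, -1], [0, 0, -0.035, 0, 0, 0, -1], [0, 0, -0.06, 0, 0, 0, -1], [0, 0, -0.08, 0, 0, 0, -1], [0, 0, -0.1, 0, 0, 0, -1]]}}

```text
t: 5.22
eef_pos: [0.5344, -0.1111, 0.1502]
tool_rot: [0.981, 0.196, -0.0, -0.001]
contact_force: [-0.7, 3.4, 1.6]
gripper_width: 0.0139
grip_force: 30.0
```

```bash
python3 go.py .5345 -.1117 .150 -21.9
```

```text
t 5.225 pos [ 0.5344 -0.1111  0.1502] yaw -67.41 F [-0.7  3.4  1.6] w 0.013942338099421412 29.984351908788085 q [-0.36  0.55  0.64  1.92 -0.45  0.82 -0.65]
row [-3.000e-04 -1.000e-04 -2.528e-01] [-0.0003  0.0012  0.0005]
```

Request:
{"name": "apply_moves", "arguments": {"increments": [[0, 0, -0.022, 0, 0, 0, -1], [0, 0, -0.046, 0, 0, 0, -1], [0, 0, -0.07, 0, 0, 0, -1], [0, 0, -0.09, 0, 0, 0, -1], [0, 0, -0.11, 0, 0, 0, -1]]}}

```text
t: 5.85
eef_pos: [0.5342, -0.1108, 0.1502]
tool_rot: [0.932, 0.362, -0.0, -0.001]
contact_force: [-2.0, 3.8, 2.6]
gripper_width: 0.014
grip_force: 30.0
```

Request:
{"name": "apply_moves", "arguments": {"increments": [[0, 0, -0.024, 0, 0, 0, -1], [0, 0, -0.05, 0, 0, 0, -1], [0, 0, -0.074, 0, 0, 0, -1], [0, 0, -0.095, 0, 0, 0, -1], [0, 0, -0.11, 0, 0, 0, -1]]}}

```text
t: 6.48
eef_pos: [0.534, -0.1106, 0.1503]
tool_rot: [0.856, 0.516, -0.0, -0.001]
contact_force: [-2.9, 5.3, 3.8]
gripper_width: 0.014
grip_force: 30.0
```

```bash
python3 go.py .5345 -.1117 .150 -21.9
```

```text
t 6.475 pos [ 0.534  -0.1106  0.1503] yaw -27.82 F [-2.9  5.3  3.8] w 0.013969025345944153 30.035621454007924 q [-0.23  0.51  0.46  1.91 -0.31  0.79 -0.08]
row [-0.0006 -0.0004 -0.0329] [-0.0016  0.0019  0.0005]
```

Request:
{"name": "apply_moves", "arguments": {"increments": [[0, 0, -0.015, 0, 0, 0, -1], [0, 0, -0.028, 0, 0, 0, -1], [0, 0, -0.033, 0, 0, 0, -1], [0, 0, -0.033, 0, 0, 0, -1], [0, 0, -0.033, 0, 0, 0, -1]]}}

```text
t: 7.1
eef_pos: [0.5339, -0.1106, 0.1502]
tool_rot: [0.829, 0.559, -0.0, -0.001]
contact_force: [-2.5, 4.9, 4.9]
gripper_width: 0.0138
grip_force: 30.0
```

```bash
python3 go.py .5345 -.1117 .150 -21.9; python3 - <<'E'
from h import *
a=manip.read_camera("top"); b=manip.read_camera("scene"); w=manip.read_camera("wrist")
x=cv2.resize(a["img"][155:280,310:425],None,fx=3.4,fy=3.4,interpolation=2)[:380,:390]; y=cv2.resize(b["img"][180:280,245:345],None,fx=3.8,fy=3.8,interpolation=2)
save("c2.png",np.hstack([x,y])); save("w2.png",w["img"])
E
```

```text
t 7.1 pos [ 0.5339 -0.1106  0.1502] yaw -21.98 F [-2.5  4.9  4.9] w 0.013758452828846876 29.998012182768434 q [-0.21  0.51  0.43  1.91 -0.3   0.79  0.  ]
row [-0.0007 -0.0004 -0.0004] [-0.0017  0.0019  0.0004]
```

View pics/c2.png

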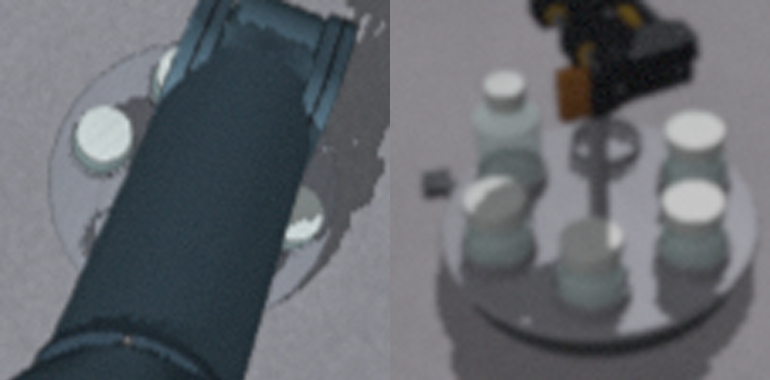

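View pics/w2.png

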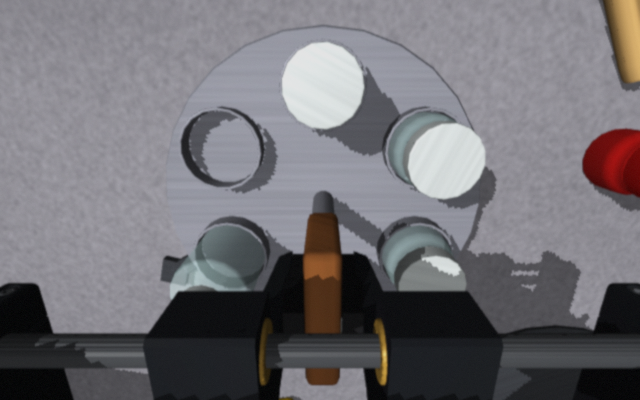

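The tall jar now stands behind the pointer. In the scene crop the jar's foot is at (510,165) and the pointer at (437,183). All jars are upright and the grip is between the fingers. Next I'll measure the tray angle against the pointer.

```bash
python3 - <<'E'
from h import *
from scipy.optimize import least_squares
s=manip.sense();w=manip.read_camera("wrist");T=np.array(w["tool_from_camera"]);K=w["intrinsics"]
Rt=R.from_quat(s["tool_rot"]).as_matrix();o=Rt@T[:3,3]+s["eef_pos"]
def wr(px,z):
    d=Rt@T[:3,:3]@np.linalg.solve(K,[px[0],px[1],1]);return (o+d*(z-o[2])/d[2])[:2]
b=manip.read_camera("scene");cp=lambda X,Y:((X+.5)/3.8-.5+245,(Y+.5)/3.8-.5+180)
def fit(W,k,c=None):
    W=np.array(W);k=np.array(k)
    f=lambda p:(W-(p[:2]+.085*np.c_[np.cos(p[2]+k*np.pi/3),np.sin(p[2]+k*np.pi/3)])).ravel()
    r=least_squares(f,[.534,-.112,1.2]);print(np.round(r.x[:2],4),"tray",np.degrees(r.x[2]),"tall",np.degrees(r.x[2])+120,np.round(r.fun.reshape(-1,2),4).tolist());return r.x
fit([wr((322,85),.096),wr((446,161),.096),wr((222,147),.05)],[0,-1,1])
X=114+0
S=[((504,85),.138,2),((695,131),.096,0),((693,202),.096,-1),((590,243),.096,-2),((496,202),.096,-3),((605,142),.052,1)]
x=fit([ray(b,cp(p[0]-390,p[1]),z)[:2] for p,z,k in S],[q[2] for q in S])
v=ray(b,cp(437-390,183),.003)[:2]-x[:2];print("ptr mid",np.hypot(*v),np.degrees(np.arctan2(v[1],v[0]))%360)
v=ray(b,cp(422-390,185),.003)[:2]-x[:2];print("ptr tip",np.hypot(*v),np.degrees(np.arctan2(v[1],v[0]))%360)
print(s["torque"])
E
```

```text
[ 0.5335 -0.1109] tray 67.8893912667823 tall 187.8893912667823 [[-0.0004, 0.0001], [-0.0004, 0.0], [0.0008, -0.0001]]
[ 0.5368 -0.1151] tray 68.41828532156147 tall 188.41828532156148 [[-0.0009, 0.0019], [-0.0005, 0.0007], [-0.0017, 0.0003], [0.0005, -0.0017], [0.0015, 0.0], [0.001, -0.0012]]
ptr mid 0.16758025182975533 187.13322071234361
ptr tip 0.17680445227367633 189.96846955092937
[ 0.86521841  0.63465698 -0.17848088]
```

The tray puts the tall jar at about 188° and the pointer is at about 188°, so there was no slip. I'll let it settle for a moment and then hand in.

Request:
{"name": "apply_moves", "arguments": {"increments": [[0, 0, 0, 0, 0, 0, -1], [0, 0, 0, 0, 0, 0, -1], [0, 0, 0, 0, 0, 0, -1], [0, 0, 0, 0, 0, 0, -1]]}}

```text
t: 7.85
eef_pos: [0.534, -0.1105, 0.1502]
tool_rot: [0.829, 0.559, -0.0, -0.001]
contact_force: [-2.6, 4.8, 4.8]
gripper_width: 0.0137
grip_force: 30.0
```

```bash
python3 go.py .5345 -.1117 .150 -21.9; python3 -c "
from rig import manip
print(manip.job_done())"
```

```text
t 7.85 pos [ 0.534  -0.1105  0.1502] yaw -21.98 F [-2.6  4.8  4.8] w 0.01373825109335821 29.99799683690071 q [-0.21  0.51  0.43  1.91 -0.3   0.79  0.  ]
row [-0.0006 -0.0004 -0.0004] [-0.0018  0.0019  0.0005]
the job is handed in; nothing more can be done
None
```

The job is handed in at 7.9 s: the carousel is turned about 64° and the tall jar stands behind the pointer to within about 1°, with the grip still held at 30 N and all the jars upright.

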